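Thread a brass stem through collar and marble lamp disc

ROBOT

A 7-joint arm with a two-finger parallel gripper is mounted at the origin on the work surface. World frame = base frame: x ahead of the robot, y to its left, z up, the work surface at z = 0. Lengths are in m, angles in rad, forces in N, time in s.
With the tool pointing down it reaches from about 0.4 to 0.75 m from the base axis. Payload 19.5 kg.
Tool frame: the origin (TCP) lies between the finger pads; the fingertips stand 25 mm ahead of it and the grasp point (between the pads) lies 6 mm ahead of it (robot.finger_overhang is the distance from the TCP to the fingertips, in m); z points along the fingers, y is the line along which they close (so a half turn about z gives the same grasp; the last joint's range is limited). The gripper opens to 85 mm and grips with 20 to 120 N. Pads are 22 mm wide; open, the fingers measure 114 mm over their backs; the gripper's body (76 mm by 85 mm) begins 54 mm behind the grasp point. The pads swing forward as they close: fully open they stand 13 mm farther back than shut.
Start: joints at [1.237, 0.707, -0.028, 1.485, 0.022, 0.951, -0.075], TCP at [0.165, -0.551, 0.256] pointing down, gripper open.
Joint ranges: [-2.71, 2.71], [-0.32, 2.16], [-1.57, 1.52], [0, 2.45], [-1.46, 4.6], [0, 2.02], [-2.83, 2.83]. Speed limits (rad/s): [1.89, 1.89, 2.57, 2.57, 3.01, 3.01, 3.01].

INTERFACE

Orientations are given as a unit quaternion [w, x, y, z].
In Python, from rig import robot gives the robot as it stands. Calls block until the motion is done:
- robot.goto(position, orientation): joint-space move of the TCP to a pose.
- robot.move_straight(position, rate=0.15, frame=None): straight line of the TCP; frame=None keeps the orientation; rate is the mean speed in m/s.
- robot.move_j(angles): joint-space move.
- robot.move_gripper(opening, newtons=None): finger opening in m; newtons is the grip in N (None keeps the last); returns when the fingers have stopped.
- robot.dwell(seconds).
- robot.solve_ik(position, orientation): joint angles nearest the present ones, or None.
- robot.get_state(): the state.
- robot.capture(name): name is "scene" or "top" or "wrist"; returns a dict with "pixels" (384x512x3 uint8, blue, green, red), "z_map" (384x512 float32, m along the optical axis (not along the pixel's ray), 0 where there is no reading), "camera_matrix" (3x3 intrinsics, pixels), "pose" (4x4, takes a point from camera to world coordinates). Camera axes: x right, y down, z forward; pixel columns grow to the right and rows downward; lengths in m; the calibration is good to about 2 mm. A picture is of the moment at which its call begins.
A pose or a line that the arm cannot do raises robot.MotionError and nothing moves.
- robot.close_job(): hands the job in; it is judged then, once.
The state is a dict: "time_s": time; "joint_positions": joint angles; "dq": joint speeds; "tau": joint torques, N m; "position": TCP position; "orientation": TCP orientation; "contact_force": force on the tool from outside, world axes, zero at the start; "torque": the same for the moment, N m; "width": finger opening in m; "grip_force": force on a finger pad.
Only numpy, scipy, OpenCV 4.12 (cv2) and the standard library are available. Lean on these libraries where they do the work, as an engineer would, in place of code of your own. Each camera call takes 0.05 s, during which the arm holds its last target. There are 200 camera calls.

TASK

Finish the white marble wall lamp that lies on its back on the foam: set the black marble collar flat on the disc with its hole centred over the disc's hole, then take the brass stem from the rack and thread it down through collar, disc and housing until its head sits fully home on the collar. Lower both parts, do not drop them, and leave the white collar where it is.

Things in the scene. Friction and masses are not known exactly. Their poses are not given: they have to be found in the camera images.
- lamp_hole (a point): Centre of the hole at the top face of the lamp's white marble disc (220 mm across, 16 thick, level, its top 62 mm above the bench, fixed on a dark steel housing 100 mm square). The hole, 32 mm across, goes straight down through the disc and the housing's top plate into the hollow housing, 56 mm deep in all. z points up.
- black_collar_center (a point): Centre (half-way up, on the axis of the hole) of the loose black marble collar: a ring 60 mm across outside, hole 32 mm, 28 mm high, about 0.15 kg, lying flat on the foam sheet, whose top is 6 mm above the bench. Grip it across its outside from above. z is the hole's axis. Which of the two collar places it has varies.
- brass_stem_grip (a point): Middle of the grip of the loose brass stem (0.2 kg): an upright cylinder 20 mm across, from 24 below to 22 mm above this point. Below it a stepped head 50 mm across, its flat underside 36 mm below this point, then a 12 mm rod, tip 106 mm below. It hangs by its head in a fixed plywood rack (top 84 mm above the bench), 75 mm from a like dark steel stem, in either hole. z points up.
- white_collar_center (a point): Centre of the white marble collar, same size as the black one, lying on the foam; not needed, stays where it is.
Mind the look-alikes: they are no part of the job. Of the things that look like the part that bears black_collar_center, the middle-sized one is meant.

How it is judged:
On the way:
1. the black collar rests flat on the disc, its hole within 15 mm of the disc's hole, let go (horizontal distance between black_collar_center and lamp_hole below 0.015 m and z of black_collar_center in the frame of lamp_hole between 0.009 and 0.019 m and angle between black_collar_center's own z axis and vertical below 0.17 rad and contact force between the fingers and black_collar below 0.1 N), for 0.2 s.
At the end, for the whole second after the job is handed in: Black collar flat on the disc (within 10 degrees, 5 mm in height), its hole within 15 mm of the disc's hole; brass stem upright (within 10 degrees) down through collar, disc and housing, within 20 mm of the hole's centre, its head within 7 mm of the collar's top; both at rest (horizontal distance between black_collar_center and lamp_hole below 0.015 m and z of black_collar_center in the frame of lamp_hole between 0.009 and 0.019 m and angle between each of black_collar_center, brass_stem_grip's own z axis and vertical below 0.17 rad and horizontal distance between brass_stem_grip and lamp_hole below 0.02 m and z of brass_stem_grip in the frame of lamp_hole between 0.055 and 0.071 m and linear speed of each of brass_stem, black_collar below 0.03 m/s); the robot touches nothing.
It fails at once if the white collar is moved more than 30 mm (distance of white_collar_center from where it was at the start of the episode above 0.03 m).
It fails at once if the black collar is dropped (falls freely more than about 25 mm) (linear speed of black_collar above 0.7 m/s and contact force between the fingers and black_collar below 0.01 N).
It fails at once if the brass stem is dropped (falls freely more than about 25 mm) (linear speed of brass_stem above 0.7 m/s and contact force between the fingers and brass_stem below 0.01 N).
It also fails if it takes over 64 s, if anything falls off the work surface, if the arm or the gripper's body presses on something with over 40 N, if the wrist force passes 120 N, or if a joint passes its speed limit or range.

## Working session

There is one attempt and no reset: what is moved stays moved. The work goes in short steps, each a Python script; the robot and the scene stay as the last script left them, time stands still between calls to the robot, and variables do not carry over. Pictures are saved under pics/ and viewed, at most 10 in all, crops included, and the job is handed in when it is done.

```bash
ls; mkdir -p pics; python3 - <<'E'
from rig import robot
import cv2,numpy as np
for n in("scene","top"):
    c=robot.capture(n); np.savez(f"{n}0.npz",**c); cv2.imwrite(f"pics/{n}0.png",c["pixels"]); print(n,c["camera_matrix"].round(1).tolist(),c["pose"].round(3).tolist(),(c["z_map"]>0).mean())
a=cv2.imread("pics/scene0.png");b=cv2.imread("pics/top0.png")
s=robot.get_state();print(s["position"],s["orientation"],s["time_s"],s["width"])
E
```

```text
pics
scene [[426.9, 0.0, 253.0], [0.0, 426.9, 191.4], [0.0, 0.0, 1.0]] [[-0.074, 0.818, -0.57, 1.017], [0.997, 0.056, -0.05, 0.12], [-0.009, -0.572, -0.82, 0.922], [0.0, 0.0, 0.0, 1.0]] 0.9959869384765625
top [[479.0, 0.0, 249.5], [0.0, 479.0, 198.3], [0.0, 0.0, 1.0]] [[0.013, -0.985, 0.17, 0.186], [-1.0, -0.015, -0.01, 0.097], [0.012, -0.17, -0.985, 1.466], [0.0, 0.0, 0.0, 1.0]] 0.9959767659505209
[ 0.16535479 -0.55052397  0.25590925] [-4.28128078e-04  9.89374152e-01  1.45391183e-01 -9.11174909e-05] 0.1 0.08545894360718927
```

View pics/top0.png

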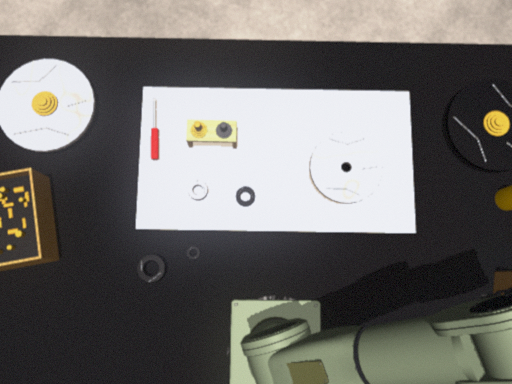

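View pics/scene0.png

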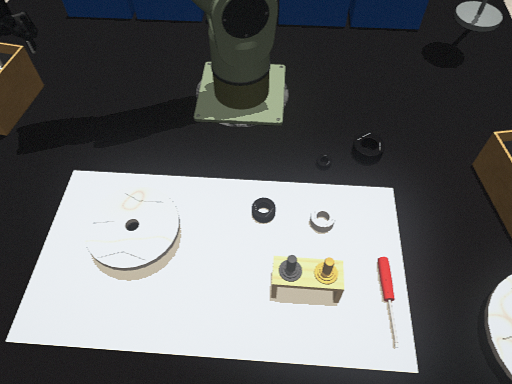

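Top view shows black rings at (245,196) on the foam, (151,268) large on the bench and (193,252) small on the bench. By the description the middle-sized one on the foam at (245,196) is meant. White ring at (198,190) is the decoy collar. Stems: brass (198,128), dark steel (224,129). Lamp hole is at (346,167). The white disc at (45,103) and the black disc at (496,123) are other lamps. The scene view agrees: collar (263,209), brass (328,265), lamp hole (132,224).

```bash
cat > h.py <<'E'
import numpy as np,cv2
def cloud(c):
    K,P,z=c["camera_matrix"],c["pose"],c["z_map"]
    v,u=np.mgrid[:z.shape[0],:z.shape[1]]
    p=np.stack([(u-K[0,2])/K[0,0]*z,(v-K[1,2])/K[1,1]*z,z],-1)
    return p@P[:3,:3].T+P[:3,3]
def ray(c,px):
    d=c["pose"][:3,:3]@np.linalg.solve(c["camera_matrix"],[px[0],px[1],1.])
    return c["pose"][:3,3],d/np.linalg.norm(d)
def onplane(c,px,z):
    o,d=ray(c,px); return o+d*(z-o[2])/d[2]
def tri(c1,p1,c2,p2):
    (a,d),(b,e)=ray(c1,p1),ray(c2,p2)
    s,t=np.linalg.lstsq(np.stack([d,-e],1),b-a,rcond=None)[0]
    return (a+s*d+b+t*e)/2,np.linalg.norm(a+s*d-b-t*e)
def blob(mask,near,r):
    """component of mask nearest to pixel near within r -> centroid, contour"""
    m=np.zeros(mask.shape,np.uint8); cv2.circle(m,near,r,255,-1); m&=mask.astype(np.uint8)*255
    cs,_=cv2.findContours(m,cv2.RETR_EXTERNAL,cv2.CHAIN_APPROX_NONE)
    k=max(cs,key=cv2.contourArea); return k
E
python3 - <<'E'
from h import *
C={n:dict(np.load(n+"0.npz")) for n in("top","scene")}
seeds=dict(collar=((245,196),(263,209)),brass=((198,128),(327,267)),steel=((224,129),(291,266)),hole=((346,167),(132,224)),big=((151,268),(368,147)),small=((193,252),(323,161)),white=((198,190),(322,218)))
for k,s in seeds.items():
    px=[]
    for (n,c),q in zip(C.items(),s):
        im=c["pixels"].astype(int); g=im.max(2); W=cloud(c)
        if k in("collar","hole"): 
            kk=blob(g<110,q,20 if k=="collar" else 10)
            (x,y),wh,_=cv2.fitEllipse(kk)
            px.append((x,y)); print(k,n,np.round((x,y),1),np.round(wh,1))
        if k in("brass",):
            kk=blob((im[...,2]-im[...,0]>60)&(W[...,2]>.1),q,14); M=cv2.moments(kk); px.append((M['m10']/M['m00'],M['m01']/M['m00'])); print(k,n,np.round(px[-1],1))
        sub=W[q[1]-18:q[1]+19,q[0]-18:q[0]+19].reshape(-1,3)
        if k in("big","small","collar","white"): 
            lo={"collar":.025,"white":.025,"big":.012,"small":.008}[k]
            t=sub[(sub[:,2]>lo)]; t=t[t[:,2]>t[:,2].max()-.006]
        elif k=="hole": print("  disc z",np.median(sub[:,2]).round(4)); continue
        else: t=sub[sub[:,2]>sub[:,2].max()-.008]
        print("  depth",k,n,"mid",((t.min(0)+t.max(0))/2).round(4),"ext",np.ptp(t,0).round(3),"max z",t[:,2].max().round(4))
    if px: p,e=tri(C["top"],px[0],C["scene"],px[1]); print("  TRI",k,p.round(4),"gap",round(e,4))
E
```

```text
collar top [245.1 196.1] [16.6 17.5]
  depth collar top mid [0.1865 0.0967 1.4657] ext [0. 0. 0.] max z 1.4657
collar scene [263.1 210. ] [22.9 24.8]
  depth collar scene mid [1.0167 0.1197 0.9222] ext [0. 0. 0.] max z 0.9222
  TRI collar [0.4431 0.0951 0.0193] gap 0.002
brass top [196.9 123.8]
  depth brass top mid [0.1865 0.0967 1.4657] ext [0. 0. 0.] max z 1.4657
brass scene [329.  261.4]
  depth brass scene mid [1.0167 0.1197 0.9222] ext [0. 0. 0.] max z 0.9222
  TRI brass [0.6315 0.2376 0.1379] gap 0.0017
  depth steel top mid [0.1865 0.0967 1.4657] ext [0. 0. 0.] max z 1.4657
  depth steel scene mid [1.0167 0.1197 0.9222] ext [0. 0. 0.] max z 0.9222
hole top [346.  166.7] [7.7 8.3]
  disc z 0.0597
hole scene [131.7 224.5] [10.  12.6]
  disc z 0.0624
  TRI hole [ 0.5308 -0.2081  0.0608] gap 0.0022
  depth big top mid [0.1865 0.0967 1.4657] ext [0. 0. 0.] max z 1.4657
  depth big scene mid [1.0167 0.1197 0.9222] ext [0. 0. 0.] max z 0.9222
  depth small top mid [0.1865 0.0967 1.4657] ext [0. 0. 0.] max z 1.4657
  depth small scene mid [1.0167 0.1197 0.9222] ext [0. 0. 0.] max z 0.9222
  depth white top mid [0.1865 0.0967 1.4657] ext [0. 0. 0.] max z 1.4657
  depth white scene mid [1.0167 0.1197 0.9222] ext [0. 0. 0.] max z 0.9222
```

```bash
python3 - <<'E'
import cv2,numpy as np
a=cv2.imread("pics/top0.png")[110:290,130:260]; cv2.imwrite("pics/crop0.png",cv2.resize(a,None,fx=3.3,fy=3.3,interpolation=cv2.INTER_CUBIC))
E
```

```text
(no output)
```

View pics/crop0.png

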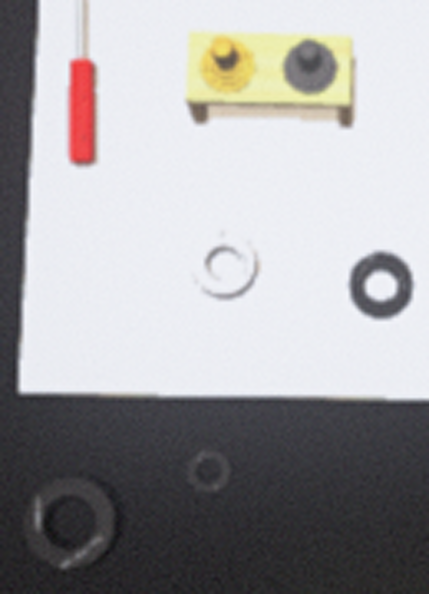

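The crop confirms it: the foam ring (245,196) is middle-sized (about 60 mm, against about 82 and 36 on the bench), and the brass stem is the left one in the rack. All heights match the text: collar centre 0.019 measured against 0.020, hole 0.061 against 0.062, brass grip 0.138 (upper part). Next is a wrist look over the collar.

```bash
cat >> h.py <<'E'
def down(yaw): return [0,np.cos(yaw/2),np.sin(yaw/2),0]
E
python3 - <<'E'
from h import *
from rig import robot
for nm,p in dict(col=(.443,.095,.22),stem=(.632,.238,.25),lamp=(.531,-.208,.2)).items():
    for y in(-np.pi/2,0,np.pi/2):
        q=robot.solve_ik(p,down(y)); print(nm,round(y,2),None if q is None else np.round(q,2))
robot.goto([.443,.095,.22],down(0))
c=robot.capture("wrist"); np.savez("w1.npz",**c); cv2.imwrite("pics/w1.png",c["pixels"])
robot.move_straight([.443,.055,.24])
c=robot.capture("wrist"); np.savez("w2.npz",**c); cv2.imwrite("pics/w2.png",c["pixels"])
print(c["pose"].round(3).tolist(),robot.get_state()["time_s"],robot.get_state()["contact_force"])
cv2.imwrite("pics/w12.png",np.hstack([cv2.imread("pics/w1.png"),cv2.imread("pics/w2.png")])[:, :, :][::1] if 0 else cv2.resize(np.hstack([cv2.imread("pics/w1.png"),cv2.imread("pics/w2.png")]),(800,300)))
E
```

```text
col -1.57 [-0.68  0.71  0.74  1.97 -0.71  0.74 -2.66]
col 0 [-0.44  0.61  0.26  1.96 -0.27  0.6  -1.57]
col 1.57 [-0.16  0.59 -0.2   1.96  0.19  0.61 -0.49]
stem -1.57 [-0.01  1.12 -1.35  1.04  1.08  1.62  2.13]
stem 0 [-0.5   0.9   0.24  1.06 -0.2   1.2  -1.84]
stem 1.57 [-0.31  0.9  -0.26  1.05  0.22  1.22 -0.55]
lamp -1.57 [ 0.03  0.85  0.61  1.59 -0.59  0.89 -2.29]
lamp 0 [ 0.25  0.78  0.14  1.58 -0.14  0.8  -1.13]
lamp 1.57 [ 0.45  0.78 -0.27  1.57  0.25  0.83  0.09]
[[-0.0, -0.962, -0.274, 0.513], [-1.0, -0.0, 0.001, 0.055], [-0.001, 0.274, -0.962, 0.356], [0.0, 0.0, 0.0, 1.0]] 3.1417 [-0.4425669   0.88634063  0.37832094]
```

View pics/w12.png

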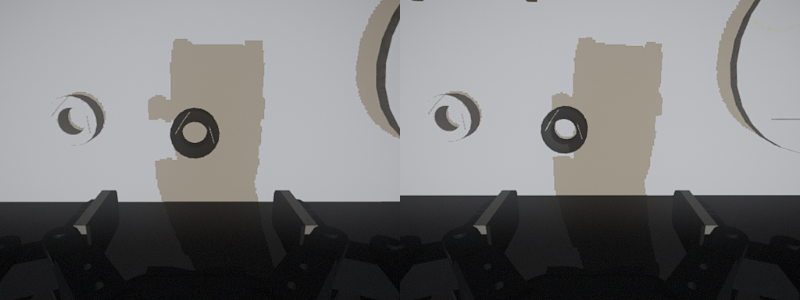

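Wrist pictures: the black collar is at about (248,169) in the first and (210,165) in the second, with the white collar well left of it, so the grasp along y is clear.

```bash
python3 - <<'E'
from h import *
from rig import robot
c1,c2=dict(np.load("w1.npz")),dict(np.load("w2.npz")); P=[]
for c,s in((c1,(248,169)),(c2,(210,165))):
    k=blob(c["pixels"].max(2)<90,s,40); (x,y),wh,_=cv2.fitEllipse(cv2.convexHull(k)); P.append((x,y)); print((x,y),wh)
p,e=tri(c1,P[0],c2,P[1]); print("tri",p.round(4),e.round(4),[onplane(c,q,.025).round(4) for c,q in zip((c1,c2),P)])
E
```

```text
(248.96812438964844, 170.1578369140625) (61.765541076660156, 64.1269760131836)
(210.29246520996094, 165.78237915039062) (58.75092315673828, 60.312347412109375)
tri [0.444  0.0951 0.0245] 0.0 [array([0.4441, 0.0951, 0.025 ]), array([0.4441, 0.095 , 0.025 ])]
```

```bash
cat >> h.py <<'E'
def lower(robot,xy,z0,zmin,df=4,step=.002):
    """lower slowly until an upward contact force"""
    f0=robot.get_state()["contact_force"][2]; z=z0
    while z>zmin:
        z-=step; robot.move_straight([*xy,z],rate=.03)
        f=robot.get_state()["contact_force"]
        if f[2]-f0>df: break
    print("lowered z",round(z,4),"f0",round(f0,2),"f",np.round(f,2)); return z
E
python3 - <<'E'
from h import *
from rig import robot
xy=[.4435,.095]
robot.goto([*xy,.12],down(0)); robot.move_straight([*xy,.034],rate=.1)
robot.move_gripper(.05,50); s=robot.get_state(); print("w",s["width"],s["grip_force"],s["position"],s["contact_force"])
robot.move_straight([*xy,.06],rate=.08); robot.move_straight([*xy,.2]); s=robot.get_state(); print("w",s["width"],s["grip_force"],s["contact_force"],s["time_s"])
c=robot.capture("wrist"); cv2.imwrite("pics/w3.png",c["pixels"]); 
robot.goto([.5305,-.208,.2],down(0))
c=robot.capture("top"); cv2.imwrite("pics/t3.png",c["pixels"]); print(robot.get_state()["time_s"])
E
```

```text
w 0.0570903039597275 50.321634616702795 [0.44368888 0.0950775  0.03471191] [-1.11156821 -0.29795876 16.12289866]
w 0.05771245886559225 53.65110548213124 [ 0.36457518 -1.16339038 -2.12112626] 6.675
7.975
```

View pics/w3.png

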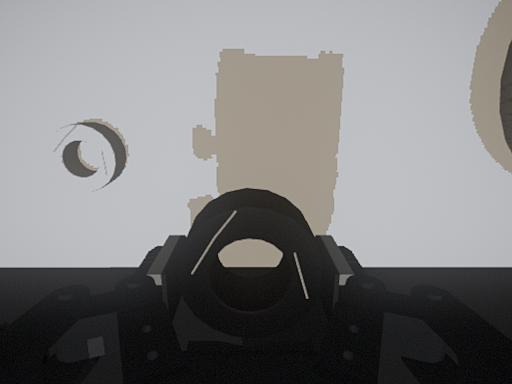

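The collar is gripped level, its hole at about (250,260) between the pads, and the white collar (95,155) is untouched. Lowering it onto the disc.

```bash
python3 - <<'E'
from h import *
from rig import robot
xy=[.5305,-.208]
robot.move_straight([*xy,.1],rate=.1)
z=lower(robot,xy,.1,.086)
robot.move_gripper(.075); robot.dwell(.2); s=robot.get_state(); print(s["width"],s["grip_force"],s["contact_force"],s["time_s"])
robot.move_gripper(.085)
robot.move_straight([*xy,.2],rate=.12)
robot.goto([.45,-.208,.25],down(0))
C={n:robot.capture(n) for n in("wrist","scene","top")}
for n,c in C.items(): np.savez(n+"4.npz",**c); cv2.imwrite(f"pics/{n}4.png",c["pixels"])
cv2.imwrite("pics/m4.png",np.hstack([cv2.resize(C["wrist"]["pixels"],(400,300)),cv2.resize(C["scene"]["pixels"],(400,300))]))
print(robot.get_state()["time_s"])
E
```

```text
lowered z 0.09 f0 -1.09 f [-3.32  2.75 15.69]
0.07477073514061132 0.0 [-0.15069359 -0.44606429  0.77334357] 10.8917
12.8417
```

View pics/m4.png

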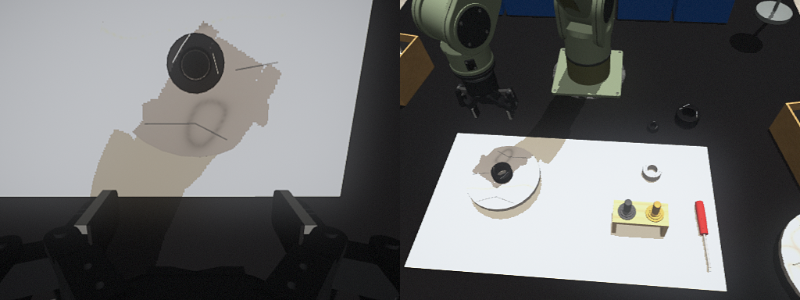

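Wrist: the collar sits flat on the disc at about (250,80), concentric with the disc hole. Scene: collar (131,221), brass stem still in the right rack hole at (328,270). Next: measure the collar and look at the stem from two wrist positions.

```bash
python3 - <<'E'
from h import *
from rig import robot
w,s=dict(np.load("wrist4.npz")),dict(np.load("scene4.npz")); P=[]
for c,q,r in((w,(250,80),50),(s,(131,221),20)):
    k=blob(c["pixels"].max(2)<75,q,r); (x,y),wh,_=cv2.fitEllipse(cv2.convexHull(k)); P.append((x,y)); print(np.round((x,y),1),np.round(wh,1))
p,e=tri(w,P[0],s,P[1]); print("collar",p.round(4),e.round(4),onplane(w,P[0],.082).round(4))
q=down(np.pi/2)
robot.goto([.60,.10,.30],q); W=[]
for xy in([.632,.20],[.632,.238]):
    robot.goto([*xy,.27],q); W.append(robot.capture("wrist")); 
for i,c in enumerate(W): np.savez(f"ws{i}.npz",**c)
P=[]
for c in W:
    im=c["pixels"].astype(int); m=(im[...,2]-im[...,0]>50)&(im[...,2]>1.35*im[...,0]+20)
    X=cloud(c); m2=m&(X[...,2]>.139)&(X[...,2]<.16)&(c["z_map"]>0)
    ys,xs=np.nonzero(m2); print(len(xs), X[m2].mean(0).round(4) if len(xs) else None, np.ptp(X[m2],0).round(3) if len(xs) else None)
    P.append((xs.mean(),ys.mean()) if len(xs) else (0,0))
p,e=tri(W[0],P[0],W[1],P[1]); print("stem top",p.round(4),e.round(4),P,robot.get_state()["time_s"])
cv2.imwrite("pics/m5.png",cv2.resize(np.hstack([c["pixels"] for c in W]),(800,300)))
E
```

```text
[250.   80.5] [73.1 77.1]
[130.  220.8] [26.9 27.2]
collar [ 0.5317 -0.2084  0.0792] 0.0002 [ 0.5315 -0.2083  0.082 ]
498 [0.6322 0.2376 0.1406] [0.019 0.019 0.004]
416 [0.6324 0.2377 0.1407] [0.017 0.018 0.004]
stem top [0.6323 0.2375 0.1398] 0.0001 [(np.float64(249.8293172690763), np.float64(139.6586345381526)), (np.float64(250.05528846153845), np.float64(189.98076923076923))] 15.0333
```

View pics/m5.png

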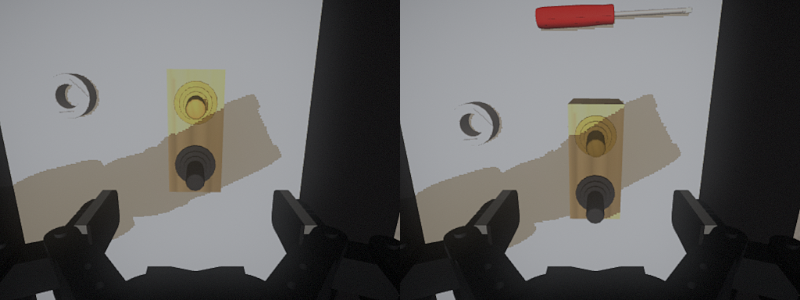

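Two wrist views put the brass top at (0.632,0.238,0.140), expected 0.142. The brass one is the farther stem, at (196,105) and (596,140), clear to grip along x. The collar is at (0.5315,-0.208). Grasping the stem.

```bash
python3 - <<'E'
from h import *
from rig import robot
xy=[.6323,.2376]; q=down(np.pi/2)
robot.move_gripper(.06)
robot.move_straight([*xy,.128],rate=.1)
robot.move_gripper(.0,60); s=robot.get_state(); print("w",s["width"],s["grip_force"],s["contact_force"])
robot.move_straight([*xy,.16],rate=.06); robot.move_straight([*xy,.275],rate=.12)
s=robot.get_state(); print("w",s["width"],s["grip_force"],s["contact_force"],s["position"])
robot.move_straight([.52,.2376,.28]); robot.goto([.5315,-.2083,.28],q)
robot.move_straight([.5315,-.2083,.23],rate=.1)
C={n:robot.capture(n) for n in("wrist","scene")}
for n,c in C.items(): np.savez(n+"6.npz",**c)
a=C["scene"]["pixels"][110:260,50:250]
cv2.imwrite("pics/m6.png",np.hstack([cv2.resize(C["wrist"]["pixels"],(400,300)),cv2.resize(a,(400,300))]))
print(robot.get_state()["time_s"])
E
```

```text
w 0.018416025874925412 58.50600779056549 [-2.48245978 -1.14325918  6.19395927]
w 0.01883683261142956 58.57327938079834 [ 0.28814888 -0.31511945 -2.43449055] [0.63208119 0.23753296 0.27426166]
22.5
```

View pics/m6.png

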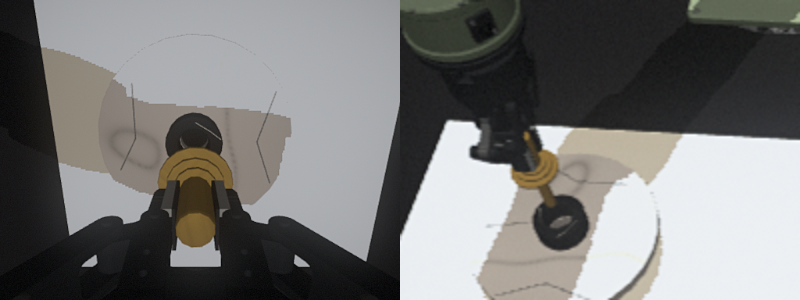

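The stem is held upright. Its tip is at scene pixel (124.5,212.5), just above the collar's hole (130,221). I check that tip against the hole before lowering.

```bash
python3 - <<'E'
from h import *
from rig import robot
c=dict(np.load("scene6.npz")); t=onplane(c,(124.5,212.5),.116); print("tip",t.round(4))
xy=np.array([.5315,-.2083])
if np.linalg.norm(t[:2]-xy)>.008: raise SystemExit("check tip")
z=lower(robot,xy,.23,.15,df=4,step=.01)
if z>.151: raise SystemExit("early contact")
z=lower(robot,xy,z,.128,df=4)
s=robot.get_state(); print(s["contact_force"],s["time_s"],s["width"])
C={n:robot.capture(n) for n in("wrist","scene")}
a=C["scene"]["pixels"][110:260,50:250]
cv2.imwrite("pics/m7.png",np.hstack([cv2.resize(C["wrist"]["pixels"],(400,300)),cv2.resize(a,(400,300))]))
E
```

```text
tip [ 0.5325 -0.2116  0.116 ]
lowered z 0.15 f0 -2.3 f [ 0.32 -0.5  -2.  ]
lowered z 0.134 f0 -2.0 f [-1.21  0.95  4.71]
[-1.21181624  0.94886808  4.71406653] 28.3667 0.01865100923806515
```

Contact came at TCP z 0.134, exactly the height where the head sits home. Releasing and retreating.

```bash
python3 - <<'E'
from h import *
from rig import robot
robot.move_gripper(.06); robot.dwell(.2)
robot.move_straight([.5315,-.2083,.25],rate=.1)
robot.goto([.5315,-.30,.27],down(np.pi/2)); robot.dwell(.3)
C={n:robot.capture(n) for n in("wrist","scene")}
for c,n in zip(C.values(),C):
    im=c["pixels"].astype(int); X=cloud(c)
    m=(im[...,2]-im[...,0]>40)&(X[...,2]>.14)&(X[...,2]<.16)&(np.hypot(X[...,0]-.53,X[...,1]+.208)<.05)
    if m.any(): print(n,m.sum(),X[m].mean(0).round(4),"max z",np.percentile(X[m][:,2],95).round(4))
print(robot.get_state()["time_s"])
a=C["scene"]["pixels"][110:260,50:250]
cv2.imwrite("pics/m8.png",np.hstack([cv2.resize(C["wrist"]["pixels"],(400,300)),cv2.resize(a,(400,300))]))
E
```

```text
wrist 653 [ 0.5315 -0.2083  0.1465] max z 0.1478
scene 52 [ 0.5332 -0.209   0.1478] max z 0.1502
31.3167
```

View pics/m8.png

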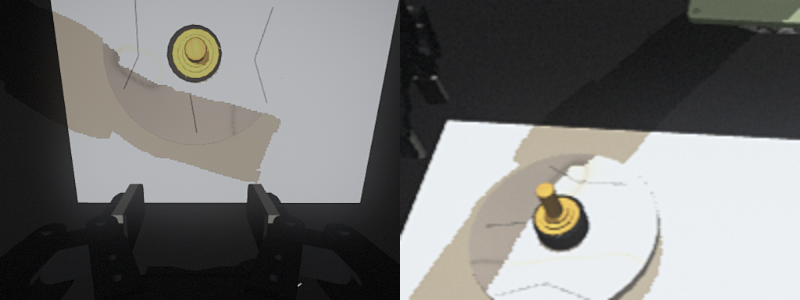

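The brass head sits flat and centred on the black collar (wrist (194,53), scene crop (548,215)). Its top is at z 0.147 against 0.148 expected, and the robot is clear.

```bash
python3 -c "
from rig import robot
print(robot.close_job())"
```

```text
the job is handed in; nothing more can be done
None
```

The lamp is finished and handed in: the black collar lies flat and centred on the disc, the brass stem's head sits fully home on it, and the white collar was left where it was; the official verdict was not shown.

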